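# Sweep the counted nuts off the tray into the carton

## Robot

A 6-joint arm with a two-finger parallel gripper is mounted at the origin on the work surface. World frame = base frame: x ahead of the robot, y to its left, z up, the work surface at z = 0. Lengths are in m, angles in rad, forces in N, time in s.
With the tool pointing down it reaches from about 0.35 to 0.775 m from the base axis. Payload 7.3 kg.
Tool frame: the origin (TCP) lies at the very end of the fingers, on their centre line; the grasp point (between the pads) lies 19 mm behind it; x points along the fingers, y is the direction in which the jaws open and shut, and the axes are right-handed (so a half turn about x gives the same grasp; the last joint's range is limited). The gripper opens to 92 mm and grips with 3 to 60 N. Pads are 19 mm wide; open, the fingers measure 130 mm over their backs; the gripper's body (75 mm by 190 mm) begins 47 mm behind the grasp point.
Start: joints at [-1.385, 0.342, 1.524, -0, 1.275, -0.146], TCP at [0.171, -0.496, 0.227] pointing down, gripper open.
Joint ranges: [-2.53, 2.53], [-0.77, 2.02], [0.04, 2.7], [-1, 4.14], [0.28, 2.66], [-3.11, 3.11]. Speed limits (rad/s): [2.57, 2.57, 3.14, 3.14, 3.14, 3.14].

## Interface

Orientations are given as [roll, pitch, yaw] about the fixed x, y, z axes, in that order (R = Rz(yaw) Ry(pitch) Rx(roll)).
In Python, from cell import observe, vision, job gives the robot as it stands.
- The arm moves only by the tool send_rows, never from a script. Its argument "motion" is a list of rows, each an object with "hand": the opening, from -1 (shut) to 1 (fully open), so that 0 is half open; "slide": the shift along the tool's x, y, z in mm, a list of three; "spin": the turn about the tool's x in rad. In form: [{"hand": hand, "slide": [tx, ty, tz], "spin": spin}, ...]. A call has 1 to 8 rows; each row shifts and turns the pose as measured when the row begins, along the tool's axes as they then stand; what a row does not reach is not made up. A row lasts 1/10 s, in which the tool goes at most 50 mm and 8.59 degrees, less where a joint would pass 70% of its speed; a pose out of reach is approached as far as the arm can. A call with a gripper value outside its range is refused whole. The fingers move at their own pace and stop on an object; "grip_force" is the grip in N (left out, the last holds). Time passes only in rows, so rows that do not move let the fingers close. It gives the time, the measured TCP pose, the force and the opening at its end, in the units of the state.
- observe(): the state, without advancing time (a new reading comes with each control period).
- vision.read_camera(name): name is "scene" or "top" or "wrist"; returns a dict with "pixels" (480x640x3 uint8, blue, green, red), "range_z" (480x640 float32, m along the optical axis (not along the pixel's ray), 0 where there is no reading), "fx", "fy", "cx", "cy" (pixels), "world_from_camera" (4x4, takes a point from camera to world coordinates); the wrist camera has in their place "T_tool_cam" (4x4, takes a point from camera to tool coordinates, whose origin is the TCP and whose axes are the tool frame's). Camera axes: x right, y down, z forward; pixel columns grow to the right and rows downward; lengths in m; the calibration is good to about 2 mm. A picture is of the moment at which its call begins: read the wrist's pose just before it.
- job.hand_in(): hands the job in, once; it reports no verdict.
Trained networks look in a picture, given as the dict that the camera call returned (one of the last four; its "shot" number tells which), for a name from the list of things; names that differ only in an ending like _2 or _b are one class to them, and where a whole thing is asked for, a point or a joint stands for the part that bears it (a point fixed in the world has none). Each returns a list of dicts, best first, with "conf" (0 to 1); they miss things now and then, are a little off and sometimes report something else, mostly with a low value. They report only what shows in the picture. A call takes as long as a camera call.
- vision.search_frame(picture, thing): "uv" ([column, row] in pixels, amid what is visible of it).
- vision.cut_out(picture, thing): "mask" (480x640 bool, what is visible of it) and "uv" ([column, row] in pixels, amid what is visible of it).
The state is a dict: "time": time; "qpos": joint angles; "qvel": joint speeds; "joint_efforts": joint torques, N m; "tool_pos": TCP position; "tool_rot": TCP orientation; "contact_force": force on the tool from outside, world axes, zero at the start; "torque": the same for the moment, N m; "opening": finger opening in m.
Only numpy, scipy, OpenCV 4.12 (cv2) and the standard library are available. Lean on these libraries where they do the work, as an engineer would, in place of code of your own. Each camera call takes 0.05 s, during which the arm holds its last target.

## Task

Using the outside of the fingers like a hand brush, sweep the four hexagon nuts along the counting tray and over its open end, so that all four drop into the carton standing below it. Only push the nuts, never take one between the fingers or pick it up. Leave the padlock standing on the tray, the carton under the open end and the things on the bench as they are.

Things in the scene. Friction and masses are not known exactly. Their poses are not given: they have to be found in the camera images.
- tray: green sheet-metal counting tray on four slotted-angle legs, bolted to the bench (does not move). Inside it is 280 mm long (its x) and 220 mm wide (its y); floor top 80 mm above the bench. Rims 3 mm thick stand up 19 mm above the floor on the two long sides (inner faces at y = +-110 mm) and at the closed end (inner face at x = -140 mm); the end at x = +140 mm is open, with no lip. Origin at bench level under the middle of the tray; x points to the open end, z up
- carton: open cardboard carton with its flaps folded down outside, standing loose on the bench under the tray's open end, reaching about 25 mm back under the tray; 160 mm (its x, nearly along the tray's x) by 250 mm (its y) by 62 mm high, walls 4 mm, inner floor 4 mm up, about 250 g; origin at the centre of its underside
- nut1: zinc-plated steel hexagon nut, 30 mm across flats, 35 mm across corners, 16 mm high, 20 mm hole, about 64 g, lying flat on the tray, at least 5 mm from the other nuts and 20 mm from the side rims; origin at its centre (8 mm above the tray floor), z along its hole; it slides when pushed from the side
- nut2: zinc-plated steel hexagon nut, 30 mm across flats, 35 mm across corners, 16 mm high, 20 mm hole, about 64 g, lying flat on the tray, at least 5 mm from the other nuts and 20 mm from the side rims; origin at its centre (8 mm above the tray floor), z along its hole; it slides when pushed from the side
- nut3: zinc-plated steel hexagon nut, 30 mm across flats, 35 mm across corners, 16 mm high, 20 mm hole, about 64 g, lying flat on the tray, at least 5 mm from the other nuts and 20 mm from the side rims; origin at its centre (8 mm above the tray floor), z along its hole; it slides when pushed from the side
- nut4: zinc-plated steel hexagon nut, 30 mm across flats, 35 mm across corners, 16 mm high, 20 mm hole, about 64 g, lying flat on the tray, at least 5 mm from the other nuts and 20 mm from the side rims; origin at its centre (8 mm above the tray floor), z along its hole; it slides when pushed from the side
- padlock: bystander: brass padlock standing upright on the tray floor near the closed end, with at least 45 mm of bare floor between it and the nuts nearest to it, body 40 mm wide (its y), 16 mm thick (its x), 62 mm high with its steel shackle; origin at the centre of its underside
- tape: bystander: roll of brown parcel tape lying flat on the bench beside the tray, 100 mm diameter, 48 mm high; origin at the centre of its underside
- screwdriver: bystander: screwdriver lying on the bench beside the tray, 200 mm long, 26 mm thick at its red handle, which lies towards its -x; origin on the bench under its middle
- oil: bystander: small white oil bottle with a black cap, standing on the bench beside the tray, 42 mm diameter, 105 mm high; origin at the centre of its underside

How it is judged:
By the outcome, as a careful person would: the job done as asked, in the order asked, and still so for the second after the job is handed in, with the robot touching nothing.
It also fails if it takes over 58 s, if anything falls off the work surface, if the arm or the gripper's body presses on something with over 40 N, if the wrist force passes 120 N, or if a joint passes its speed limit or range.

## Working session

There is one attempt and no reset: what is moved stays moved. The work goes in short steps, Python scripts to look and compute and a tool call to move; the robot and the scene stay as the last step left them, time stands still between calls to the robot, and variables do not carry over. Pictures are saved under pics/ and viewed, and the job is handed in when it is done.

Besides the shell and the picture viewer there is one more tool, called by a JSON object that holds its "name" and its "arguments". send_rows: Moves the arm, as the interface text tells. Its arguments: {"type":"object","properties":{"motion":{"type":"array","items":{"type":"object","properties":{"hand":{"type":"number"},"slide":{"type":"array","items":{"type":"number"}},"spin":{"type":"number"}}}},"grip_force":{"type":"number"}},"required":["motion"]}

```bash
mkdir -p pics; ls
python3 - <<'E'
from cell import observe, vision, job
import cv2,numpy as np,pickle
s=observe(); print({k:np.round(v,3) for k,v in s.items()})
for n in ["scene","top"]:
    p=vision.read_camera(n); cv2.imwrite(f"pics/{n}0.png",p["pixels"]); pickle.dump(p,open(f"{n}0.pkl","wb"))
    print(n,p["fx"],p["cx"],p["cy"],np.round(p["world_from_camera"],3).tolist(),p["shot"])
    def w(u,v,z):
        R=p["world_from_camera"]; c=np.array([(u-p["cx"])/p["fx"]*z,(v-p["cy"])/p["fy"]*z,z,1]); return (R@c)[:3]
    for t in ["nut1","padlock","carton","tray","tape","screwdriver","oil"]:
        for d in vision.cut_out(p,t)[:6]:
            m=d["mask"]; vv,uu=np.nonzero(m&(p["range_z"]>0)); P=np.array([w(a,b,p["range_z"][b,a]) for a,b in list(zip(uu,vv))[::5]])
            print(t,round(d["conf"],2),np.round(d["uv"]),m.sum(),np.round(np.median(P,0),3) if len(P) else None, np.round(P.min(0),3) if len(P) else '',np.round(P.max(0),3) if len(P) else '')
E
```

```text
pics
{'time': np.float64(0.0), 'qpos': array([-1.385,  0.343,  1.525, -0.   ,  1.275, -0.146]), 'qvel': array([ 0.001,  0.001, -0.002, -0.001,  0.001, -0.001]), 'joint_efforts': array([-1.0000e-03, -4.3124e+01, -2.4422e+01,  7.2000e-02,  5.6000e-02,
       -0.0000e+00]), 'tool_pos': array([ 0.171, -0.496,  0.226]), 'tool_rot': array([-1.71 ,  1.569,  1.764]), 'contact_force': array([-0.391, -0.492,  0.542]), 'torque': array([-0.044, -0.01 ,  0.004]), 'opening': np.float64(0.092)}
scene 608.9173756025294 327.75647315247073 243.9229162274096 [[0.899, 0.353, -0.259, 0.916], [0.438, -0.738, 0.514, -0.463], [-0.01, -0.576, -0.818, 0.952], [0.0, 0.0, 0.0, 1.0]] 1
nut1 0.79 [297. 213.] 289 [0.566 0.114 0.093] [0.551 0.095 0.079] [0.581 0.141 0.1  ]
nut1 0.58 [266. 220.] 258 [0.523 0.079 0.094] [0.509 0.062 0.078] [0.539 0.094 0.1  ]
nut1 0.51 [262. 251.] 313 [0.547 0.012 0.094] [ 0.526 -0.004  0.079] [0.563 0.037 0.1  ]
padlock 0.79 [236. 173.] 496 [0.426 0.14  0.109] [0.337 0.123 0.001] [0.443 0.25  0.143]
carton 0.92 [317. 328.] 14409 [ 0.682 -0.038  0.006] [ 0.537 -0.185 -0.002] [0.825 0
[... 549 characters left out ...]
t1 0.8 [291. 287.] 230 [0.567 0.112 0.096] [0.551 0.098 0.082] [0.582 0.13  0.099]
nut1 0.67 [318. 265.] 267 [0.603 0.086 0.096] [0.588 0.072 0.079] [0.619 0.102 0.099]
nut1 0.61 [323. 329.] 229 [0.525 0.079 0.097] [0.51  0.064 0.087] [0.541 0.092 0.099]
padlock 0.95 [275. 392.] 469 [0.43  0.143 0.114] [0.412 0.126 0.085] [0.444 0.161 0.142]
tray 0.83 [302. 310.] 29352 [0.539 0.103 0.081] [ 0.369 -0.079 -0.001] [0.72  0.277 0.137]
tape 0.96 [201. 197.] 2043 [0.708 0.245 0.048] [0.657 0.192 0.001] [0.756 0.291 0.052]
screwdriver 0.81 [175. 264.] 1063 [0.615 0.311 0.023] [0.574 0.263 0.009] [0.702 0.423 0.029]
oil 0.62 [265. 161.] 755 [0.77  0.157 0.072] [0.758 0.139 0.009] [0.798 0.179 0.108]
```

View pics/scene0.png

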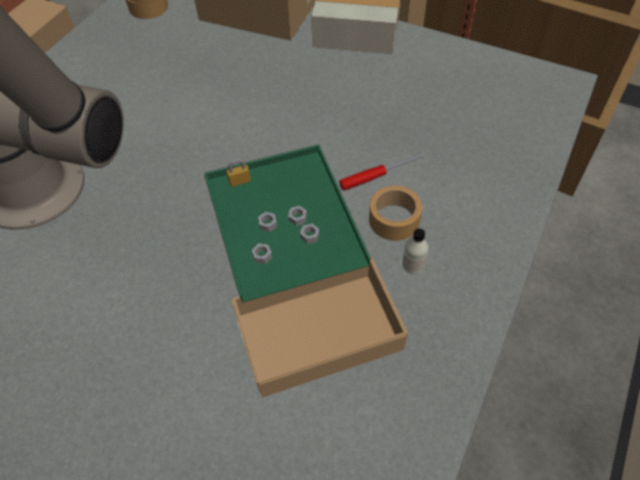

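View pics/top0.png

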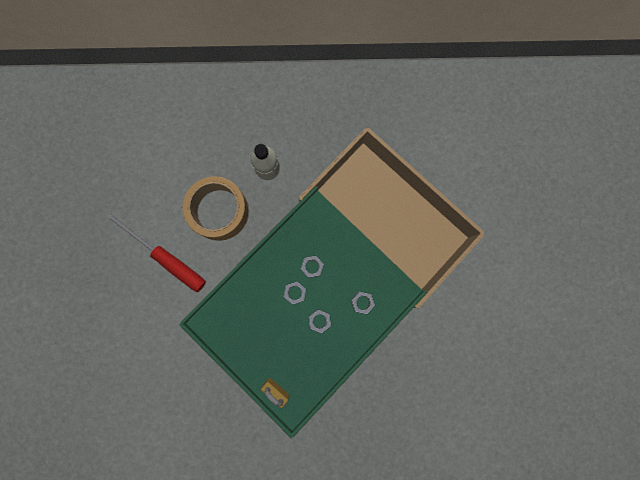

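```bash
cat > h.py <<'E'
import numpy as np,cv2
def cloud(p):
    v,u=np.mgrid[0:480,0:640]; z=p["range_z"]
    c=np.stack([(u-p["cx"])/p["fx"]*z,(v-p["cy"])/p["fy"]*z,z,np.ones_like(z)],-1)
    return (c@np.asarray(p["world_from_camera"]).T)[...,:3]
E
python3 - <<'E'
import pickle,cv2,numpy as np
from h import cloud
p=pickle.load(open("top0.pkl","rb")); W=cloud(p); z=W[...,2]
# floor region
fl=((z>.072)&(z<.088)&(p["range_z"]>0)).astype(np.uint8)
n,l,st,c=cv2.connectedComponentsWithStats(fl); i=1+np.argmax(st[1:,4]); P=W[l==i]
print(cv2.minAreaRect(P[:,:2].astype(np.float32)*1000), np.median(P[:,2]))
print(np.round(cv2.boxPoints(cv2.minAreaRect(P[:,:2].astype(np.float32)*1000))))
E
```

```text
((545.0840454101562, 98.89527130126953), (221.11422729492188, 281.0627746582031), 44.42182159423828) 0.080633804907977
[[368. 122.]
 [564. -79.]
 [722.  76.]
 [526. 277.]]
```

The pictures show the tray turned about -46°, with the open end towards the carton. The four nuts (top view) are at px (312,266), (294,293), (319,321) and (363,303), and the padlock is at (275,392). I'll get the tray-frame positions and the first tool move.

```bash
cat >> h.py <<'E'
C=np.array([.545,.099]); YAW=-np.deg2rad(45.58)
ex=np.array([np.cos(YAW),np.sin(YAW)]); ey=np.array([-ex[1],ex[0]])
def tr(P): d=np.asarray(P)[...,:2]-C; return np.stack([d@ex,d@ey],-1)
def blobs(p):
    W=cloud(p); T=tr(W); z=W[...,2]
    m=((z>.089)&(z<.15)&(abs(T[...,0])<150)&(abs(T[...,1])<.104)&(T[...,0]>-.136)&(T[...,0]<.16)).astype(np.uint8)
    n,l,st,c=cv2.connectedComponentsWithStats(m)
    for i in range(1,n):
        if st[i,4]>40:
            Q=T[l==i]; zz=z[l==i]; Q=Q[zz<.15]; print("blob n",st[i,4],"mid",np.round((Q.min(0)+Q.max(0))*500,1),"min",np.round(Q.min(0)*1000),"max",np.round(Q.max(0)*1000),"zmax",round(zz.max(),3))
def state():
    from cell import observe
    from scipy.spatial.transform import Rotation as Ro
    s=observe(); R=Ro.from_euler('xyz',s["tool_rot"]).as_matrix(); return s,R
def goto(tx,ty,z):
    """tray mm -> tool delta mm and spin so that tool y is parallel to tray y"""
    s,R=state(); w=np.r_[C+ex*tx/1e3+ey*ty/1e3,z/1e3]
    d=R.T@(w-s["tool_pos"])*1e3
    return np.round(d,1)
def where():
    s,R=state(); t=tr(s["tool_pos"])*1e3
    e=np.r_[ey,0]; yl=R.T@e; spin=np.arctan2(yl[2],yl[1])
    print("t",round(float(s["time"]),2),"tray",np.round(t,1),"z",round(s["tool_pos"][2]*1e3,1),"F",np.round(s["contact_force"],1),"open",round(float(s["opening"]),3),"spin to +y",round(spin,3),"q6",round(s["qpos"][5],2),"toolx",np.round(R[:,0],3),"tooly.tray",np.round([R[:2,1]@ex,R[:2,1]@ey],3))
E
python3 - <<'E'
import pickle
from h import *
blobs(pickle.load(open("top0.pkl","rb"))); blobs(pickle.load(open("scene0.pkl","rb"))); where(); print(goto(30,-60,200))
E
```

```text
blob n 219 mid [49.3 33.3] min [34. 17.] max [64. 49.] zmax 0.099
blob n 220 mid [ 4.7 25.2] min [-10.   9.] max [20. 42.] zmax 0.1
blob n 234 mid [ 63.5 -57. ] min [ 47. -72.] max [ 80. -42.] zmax 0.101
blob n 228 mid [  0.6 -30.1] min [-16. -46.] max [ 17. -15.] zmax 0.099
blob n 459 mid [-114.6  -53.2] min [-124.  -73.] max [-105.  -33.] zmax 0.142
blob n 416 mid [-114.1  -54.8] min [-125.  -75.] max [-104.  -35.] zmax 0.143
blob n 183 mid [ 5.1 23.4] min [-12.   7.] max [22. 40.] zmax 0.101
blob n 187 mid [  1.3 -31.2] min [-15. -47.] max [ 18. -16.] zmax 0.1
blob n 192 mid [49.4 32.5] min [33. 16.] max [66. 49.] zmax 0.101
blob n 200 mid [ 63.4 -58.1] min [ 46. -73.] max [ 81. -43.] zmax 0.101
t 0.8 tray [ 163.5 -683.8] z 226.7 F [-0.2 -0.6 -0.2] open 0.092 spin to +y -2.014 q6 -0.15 toolx [ 0. -0. -1.] tooly.tray [ 0.903 -0.429]
[  26.7 -388.3 -506.2]
```

{"name": "send_rows", "arguments": {"motion": [{"hand": -1, "slide": [0, -24, -32], "spin": -0.14}, {"hand": -1, "slide": [0, -20, -35], "spin": -0.14}, {"hand": -1, "slide": [0, -15, -37], "spin": -0.14}, {"hand": -1, "slide": [0, -9, -39], "spin": -0.14}, {"hand": -1, "slide": [0, -4, -40], "spin": -0.14}, {"hand": -1, "slide": [0, 2, -40], "spin": -0.14}, {"hand": -1, "slide": [0, 7, -39], "spin": -0.14}, {"hand": -1, "slide": [0, 13, -38], "spin": -0.14}], "grip_force": 10}}

```text
time: 1.6
tool_pos: [0.347, -0.2215, 0.2262]
tool_rot: [0.552, 1.567, -1.104]
contact_force: [1.3, -1.0, -0.4]
opening: 0.0327
```

```bash
python3 -c "
from h import *
where(); print(goto(30,-58,200))"
```

```text
t 1.6 tray [  90.4 -365.8] z 226.2 F [ 1.3 -1.  -0.4] open 0.033 spin to +y -0.86 q6 -0.67 toolx [ 0.002 -0.004 -1.   ] tooly.tray [0.758 0.652]
[  25.6  154.8 -272.8]
```

{"name": "send_rows", "arguments": {"motion": [{"hand": -1, "slide": [0, 22, -39], "spin": -0.123}, {"hand": -1, "slide": [0, 27, -36], "spin": -0.123}, {"hand": -1, "slide": [0, 31, -33], "spin": -0.123}, {"hand": -1, "slide": [0, 35, -29], "spin": -0.123}, {"hand": -1, "slide": [0, 38, -24], "spin": -0.123}, {"hand": -1, "slide": [0, 41, -19], "spin": -0.123}, {"hand": -1, "slide": [0, 43, -14], "spin": -0.123}, {"hand": -1, "slide": [0, 0, 0], "spin": 0}]}}

```text
time: 2.4
tool_pos: [0.529, 0.058, 0.2271]
tool_rot: [0.204, 1.561, -0.546]
contact_force: [1.0, -1.5, 0.3]
opening: 0.0006
```

```bash
python3 -c "
from h import *
where(); print(goto(28,-57.5,200))"
```

```text
t 2.4 tray [ 18.1 -40.2] z 227.1 F [ 1.  -1.5  0.3] open 0.001 spin to +y 0.045 q6 -0.85 toolx [ 0.008 -0.005 -1.   ] tooly.tray [-0.045  0.999]
[ 27.1 -17.8   8.9]
```

{"name": "send_rows", "arguments": {"motion": [{"hand": -1, "slide": [30, -10, 7], "spin": 0.045}, {"hand": -1, "slide": [40, -10, 7], "spin": 0}, {"hand": -1, "slide": [40, 0, 0], "spin": 0}, {"hand": -1, "slide": [0, 0, 0], "spin": 0}]}}

```text
time: 2.8
tool_pos: [0.5273, 0.0338, 0.1155]
tool_rot: [0.373, 1.557, -0.422]
contact_force: [0.8, 0.2, -0.2]
opening: 0.0006
```

```bash
python3 -c "
from h import *
where(); print(goto(32,-60,84))
from cell import vision
for n in ('scene','wrist'):
    p=vision.read_camera(n); cv2.imwrite('pics/%s1.png'%n,p['pixels'])
"
```

```text
t 2.8 tray [ 34.1 -58.3] z 115.5 F [ 0.8  0.2 -0.2] open 0.001 spin to +y 0.001 q6 -0.85 toolx [ 0.013 -0.006 -1.   ] tooly.tray [-0.001  1.   ]
[31.5 -1.9 -2.5]
```

View pics/wrist1.png

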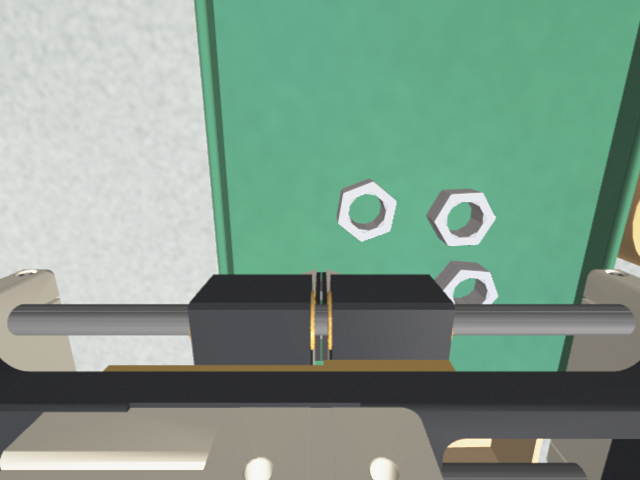

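View pics/scene1.png

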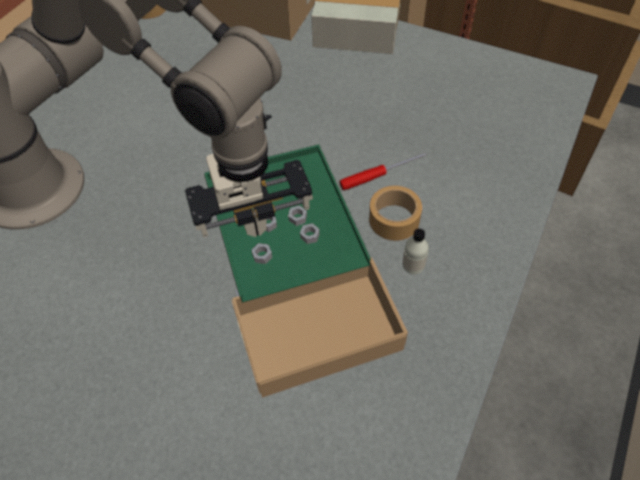

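```bash
python3 -c "
from h import *
where()
from cell import vision
p=vision.read_camera('scene'); W=cloud(p);T=tr(W)*1e3;z=W[...,2]*1e3
m=(abs(T[...,0]-34)<150)&(abs(T[...,1]+58)<130)&(z>112)
for a in range(112,220,8):
    k=m&(z>=a)&(z<a+8)
    if k.sum(): print(a,k.sum(),T[k].min(0).round(),T[k].max(0).round())
c=p['pixels'][150:290,160:340]; cv2.imwrite('pics/z1.png',cv2.resize(c,None,fx=4,fy=4))
"
```

```text
t 2.9 tray [ 36.6 -55.9] z 120.3 F [0.8 0.9 0.1] open 0.001 spin to +y 0.002 q6 -0.85 toolx [ 0.021 -0.006 -1.   ] tooly.tray [-0.002  1.   ]
120 22 [ 41. -66.] [ 48. -47.]
128 49 [ 42. -72.] [ 49. -41.]
136 65 [ 43. -73.] [ 49. -38.]
144 62 [ 42. -72.] [ 49. -38.]
152 66 [ 43. -74.] [ 49. -39.]
160 16 [ 42. -72.] [ 47. -42.]
168 4 [ 29. -53.] [ 46. -52.]
176 3 [ 32. -86.] [ 39. -53.]
184 26 [  37. -142.] [72. 29.]
192 194 [   8. -142.] [73. 30.]
200 558 [   4. -147.] [74. 30.]
208 466 [  15. -149.] [73. 37.]
216 316 [  12. -151.] [74. 38.]
```

View pics/z1.png

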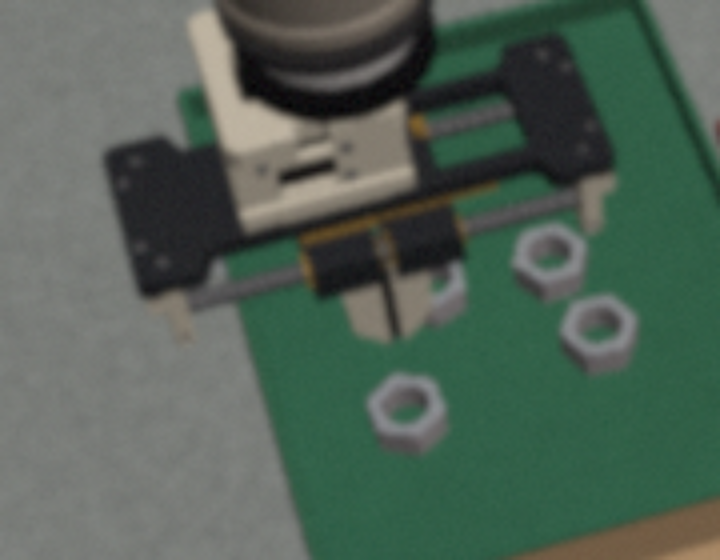

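{"name": "send_rows", "arguments": {"motion": [{"hand": -0.75, "slide": [10, -3, -3], "spin": 0}, {"hand": -0.75, "slide": [5, 0, 0], "spin": 0}, {"hand": -0.75, "slide": [0, 0, 0], "spin": 0}]}}

```text
time: 3.25
tool_pos: [0.5303, 0.0336, 0.1104]
tool_rot: [0.583, 1.536, -0.211]
contact_force: [0.1, -0.2, 0.1]
opening: 0.0113
```

```bash
python3 -c "
from h import *
where(); print(goto(32,-60,84))
"
```

```text
t 3.25 tray [ 36.4 -56.2] z 110.4 F [ 0.1 -0.2  0.1] open 0.011 spin to +y 0.002 q6 -0.85 toolx [ 0.034 -0.007 -0.999] tooly.tray [-0.002  1.   ]
[26.2 -4.3 -5.2]
```

```bash
python3 -c "
from h import *
from cell import vision
for i in range(3):
    where(); s,R=state(); print(np.round(s['qpos'],4),np.round(s['qvel'],3)); vision.read_camera('top')
"
```

```text
t 3.25 tray [ 36.4 -56.2] z 110.4 F [ 0.1 -0.2  0.1] open 0.011 spin to +y 0.002 q6 -0.85 toolx [ 0.034 -0.007 -0.999] tooly.tray [-0.002  1.   ]
[-0.0782  0.4593  1.6963 -0.0056  0.9519 -0.8524] [ 0.001 -0.018 -0.    -0.     0.008 -0.001]
t 3.3 tray [ 36.4 -56.2] z 110.6 F [0.6 0.1 0.2] open 0.011 spin to +y 0.002 q6 -0.85 toolx [ 0.034 -0.007 -0.999] tooly.tray [-0.002  1.   ]
[-0.0781  0.4591  1.696  -0.0055  0.9523 -0.8523] [-0.001  0.002 -0.006  0.001  0.003 -0.   ]
t 3.35 tray [ 36.5 -56.1] z 110.6 F [ 0.2 -0.2  0.1] open 0.012 spin to +y 0.002 q6 -0.85 toolx [ 0.034 -0.007 -0.999] tooly.tray [-0.002  1.   ]
[-0.0781  0.4592  1.6959 -0.0055  0.9524 -0.8523] [-0.001  0.003 -0.003 -0.003 -0.    -0.001]
```

{"name": "send_rows", "arguments": {"motion": [{"hand": -0.75, "slide": [0, 0, 0], "spin": 0}, {"hand": -0.75, "slide": [0, 0, 0], "spin": 0}, {"hand": -0.75, "slide": [0, 0, 0], "spin": 0}]}}

```text
time: 3.7
tool_pos: [0.5308, 0.0337, 0.1111]
tool_rot: [0.587, 1.536, -0.206]
contact_force: [-0.8, -0.5, 0.5]
opening: 0.0116
```

```bash
python3 -c "
from h import *
where(); s,R=state(); print(np.round(s['qpos'],4),np.round(s['qvel'],3))
"
```

```text
t 3.7 tray [ 36.6 -55.8] z 111.1 F [-0.8 -0.5  0.5] open 0.012 spin to +y 0.002 q6 -0.85 toolx [ 0.034 -0.007 -0.999] tooly.tray [-0.003  1.   ]
[-0.0779  0.4587  1.6951 -0.0055  0.9529 -0.8523] [-0.001 -0.001 -0.001  0.     0.001  0.001]
```

{"name": "send_rows", "arguments": {"motion": [{"hand": -0.75, "slide": [9, -4, -5], "spin": 0}, {"hand": -0.75, "slide": [8, 0, 0], "spin": 0}, {"hand": -0.75, "slide": [7, 0, 0], "spin": 0}, {"hand": -0.75, "slide": [3, 0, 0], "spin": 0}, {"hand": -0.75, "slide": [0, 0, 0], "spin": 0}]}}

```text
time: 4.2
tool_pos: [0.5241, 0.0344, 0.0807]
tool_rot: [0.58, 1.537, -0.213]
contact_force: [0.4, 0.2, 1.1]
opening: 0.0114
```

```bash
python3 -c "
from h import *
where(); print(goto(130,-59,83))
"
```

```text
t 4.2 tray [ 31.5 -60.1] z 80.7 F [0.4 0.2 1.1] open 0.011 spin to +y 0.002 q6 -0.85 toolx [ 0.033 -0.007 -0.999] tooly.tray [-0.002  1.   ]
[ 0.4  0.9 98.5]
```

{"name": "send_rows", "arguments": {"motion": [{"hand": -0.75, "slide": [-1.5, 0, 5], "spin": 0}, {"hand": -0.75, "slide": [0.3, 0, 10], "spin": 0}, {"hand": -0.75, "slide": [0.3, 0, 12], "spin": 0}, {"hand": -0.75, "slide": [0.3, 0, 12], "spin": 0}, {"hand": -0.75, "slide": [0.3, 0, 12], "spin": 0}]}}

```text
time: 4.7
tool_pos: [0.5629, -0.0044, 0.0831]
tool_rot: [0.582, 1.536, -0.21]
contact_force: [0.4, 0.1, -0.2]
opening: 0.0112
```

```bash
python3 -c "
from h import *
where(); print(goto(140,-59,83))
from cell import vision
blobs(vision.read_camera('scene'))
"
```

```text
t 4.7 tray [ 86.4 -59.6] z 83.1 F [ 0.4  0.1 -0.2] open 0.011 spin to +y 0.003 q6 -0.92 toolx [ 0.034 -0.007 -0.999] tooly.tray [-0.004  1.   ]
[ 1.7  0.4 53.6]
blob n 424 mid [101.4 -59.6] min [ 76. -83.] max [127. -36.] zmax 0.135
```

{"name": "send_rows", "arguments": {"motion": [{"hand": -0.75, "slide": [0.4, 0, 10], "spin": 0}, {"hand": -0.75, "slide": [0.4, 0, 12], "spin": 0}, {"hand": -0.75, "slide": [0.4, 0, 12], "spin": 0}, {"hand": -0.75, "slide": [0.4, 0, 12], "spin": 0}, {"hand": -0.75, "slide": [0, 0, 6], "spin": 0}, {"hand": -0.75, "slide": [0, 0, 0], "spin": 0}]}}

```text
time: 5.35
tool_pos: [0.605, -0.0477, 0.083]
tool_rot: [0.569, 1.534, -0.226]
contact_force: [0.5, 0.1, 0.4]
opening: 0.0119
```

```bash
python3 -c "
from h import *
where(); print(goto(18,33,112))
from cell import vision
p=vision.read_camera('scene'); blobs(p); cv2.imwrite('pics/s2.png',p['pixels']); blobs(vision.read_camera('top'))
"
```

```text
t 5.35 tray [146.8 -59.8] z 83.0 F [0.5 0.1 0.4] open 0.012 spin to +y 0.001 q6 -0.98 toolx [ 0.036 -0.008 -0.999] tooly.tray [-0.001  1.   ]
[ -31.1   93.5 -127.8]
blob n 187 mid [ 3.9 23.3] min [-13.   7.] max [21. 40.] zmax 0.102
blob n 114 mid [148.5 -45.2] min [138. -54.] max [159. -37.] zmax 0.131
blob n 83 mid [156.1 -73.9] min [154. -83.] max [159. -65.] zmax 0.117
blob n 217 mid [49.3 33.2] min [34. 17.] max [64. 49.] zmax 0.1
blob n 219 mid [ 4.6 25.2] min [-10.   9.] max [20. 42.] zmax 0.099
blob n 228 mid [  0.6 -30.1] min [-16. -46.] max [ 17. -15.] zmax 0.1
blob n 458 mid [-114.5  -53.3] min [-123.  -73.] max [-105.  -33.] zmax 0.144
```

View pics/s2.png

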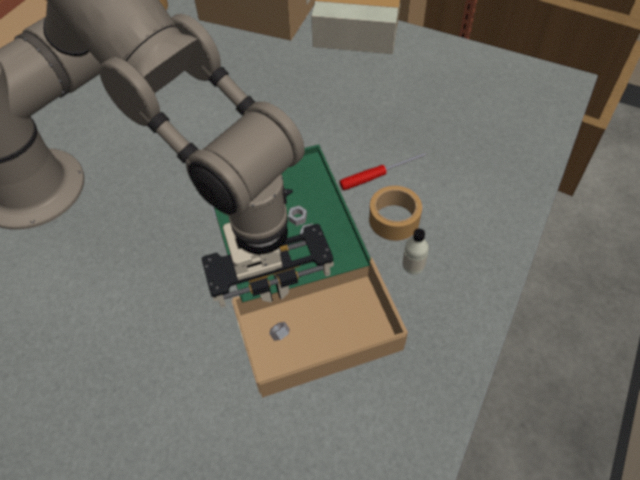

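Nut 1 is in the carton at px (280,331). The gap behind the front nut at (49,33) is too small for the finger, so I'll push that nut sideways (+y) first and then sweep it out.

{"name": "send_rows", "arguments": {"motion": [{"hand": -0.75, "slide": [-8, 0, -8], "spin": 0}, {"hand": -0.75, "slide": [-1, 12, -24], "spin": 0}, {"hand": -0.75, "slide": [-1, 12, -24], "spin": 0}, {"hand": -0.75, "slide": [-1, 12, -24], "spin": 0}, {"hand": -0.75, "slide": [0, 10, -16], "spin": 0}, {"hand": -0.75, "slide": [0, 0, 0], "spin": 0}]}}

```text
time: 6.05
tool_pos: [0.5644, 0.0604, 0.0953]
tool_rot: [0.594, 1.535, -0.199]
contact_force: [0.6, 0.5, -0.7]
opening: 0.0117
```

```bash
python3 -c "
from h import *
where(); print(goto(49.5,-10,84))
"
```

```text
t 6.05 tray [ 41.1 -13.2] z 95.3 F [ 0.6  0.5 -0.7] open 0.012 spin to +y 0.002 q6 -0.8 toolx [ 0.035 -0.007 -0.999] tooly.tray [-0.003  1.   ]
[11.6  3.   8. ]
```

{"name": "send_rows", "arguments": {"motion": [{"hand": -0.75, "slide": [6, 2, 8], "spin": 0}, {"hand": -0.75, "slide": [5, 0, 0], "spin": 0}, {"hand": -0.75, "slide": [0, 5, 0], "spin": 0}, {"hand": -0.75, "slide": [0.2, 10, 0], "spin": 0}, {"hand": -0.75, "slide": [0.2, 10, 0], "spin": 0}, {"hand": -0.75, "slide": [0.2, 10, 0], "spin": 0}, {"hand": -0.75, "slide": [0, 5, 0], "spin": 0}, {"hand": -0.75, "slide": [0, 0, 0], "spin": 0}]}}

```text
time: 6.85
tool_pos: [0.6041, 0.0839, 0.0848]
tool_rot: [0.571, 1.534, -0.223]
contact_force: [-1.9, -0.7, 2.1]
opening: 0.0114
```

```bash
python3 -c "
from h import *
where()
from cell import vision
p=vision.read_camera('scene'); blobs(p); cv2.imwrite('pics/s3.png',p['pixels']); p=vision.read_camera('top');blobs(p);cv2.imwrite('pics/t3.png',p['pixels'])
"
```

```text
t 6.85 tray [52.2 31.7] z 84.8 F [-1.9 -0.7  2.1] open 0.011 spin to +y 0.001 q6 -0.75 toolx [ 0.036 -0.008 -0.999] tooly.tray [-0.001  1.   ]
blob n 413 mid [-112.5  -54.9] min [-122.  -75.] max [-103.  -35.] zmax 0.143
blob n 305 mid [54.2 60.4] min [40. 36.] max [68. 84.] zmax 0.139
blob n 112 mid [57.7 17. ] min [52.  8.] max [64. 26.] zmax 0.124
blob n 193 mid [  0.6 -30.1] min [-16. -45.] max [ 17. -15.] zmax 0.099
blob n 457 mid [-114.7  -53.3] min [-124.  -73.] max [-106.  -33.] zmax 0.144
```

View pics/t3.png

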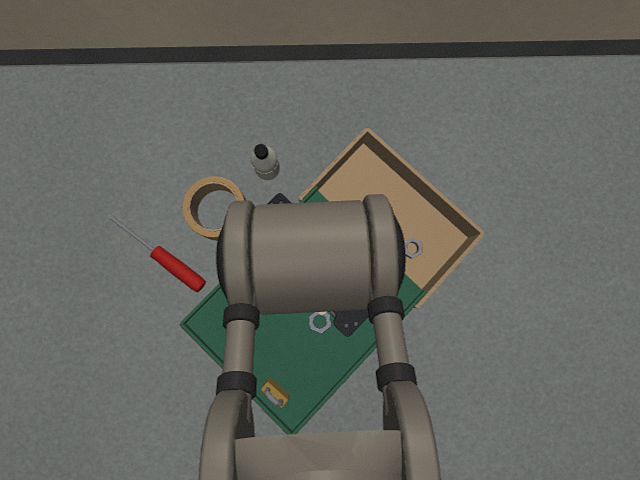

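{"name": "send_rows", "arguments": {"motion": [{"hand": -0.75, "slide": [-5, -8, 0], "spin": 0}, {"hand": -0.75, "slide": [-15, 0, 0], "spin": 0}, {"hand": -0.75, "slide": [-10, 0, -12], "spin": 0}, {"hand": -0.75, "slide": [0, 12, -15], "spin": 0}, {"hand": -0.75, "slide": [0, 16, -8], "spin": 0}, {"hand": -0.75, "slide": [0, 10, 0], "spin": 0}, {"hand": -0.75, "slide": [0, 0, 0], "spin": 0}]}}

```text
time: 7.65
tool_pos: [0.5961, 0.1312, 0.1167]
tool_rot: [0.572, 1.535, -0.224]
contact_force: [-0.1, 0.0, -0.9]
opening: 0.0117
```

```bash
python3 -c "
from h import *
where(); print(goto(20,69,84))
from cell import vision
p=vision.read_camera('scene'); blobs(p); cv2.imwrite('pics/s4.png',p['pixels'])
"
```

```text
t 7.65 tray [12.8 59. ] z 116.7 F [-0.1  0.  -0.9] open 0.012 spin to +y -0.001 q6 -0.67 toolx [ 0.034 -0.008 -0.999] tooly.tray [0. 1.]
[33.1  9.3  6.2]
blob n 414 mid [-114.5  -55. ] min [-125.  -75.] max [-104.  -35.] zmax 0.145
blob n 132 mid [14.4 73.7] min [ 3. 64.] max [26. 83.] zmax 0.15
blob n 107 mid [15.2 44.6] min [ 6. 36.] max [25. 54.] zmax 0.149
blob n 183 mid [ 5.  23.5] min [-12.   7.] max [22. 40.] zmax 0.101
blob n 187 mid [  0.2 -31.2] min [-17. -47.] max [ 18. -16.] zmax 0.101
blob n 195 mid [51.8 68. ] min [35. 51.] max [68. 84.] zmax 0.101
```

View pics/s4.png

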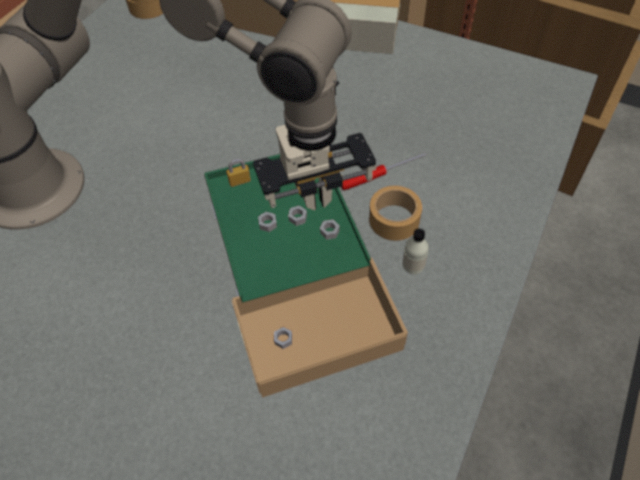

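{"name": "send_rows", "arguments": {"motion": [{"hand": -0.75, "slide": [5, 9, 6], "spin": 0}, {"hand": -0.75, "slide": [11, 0, 0], "spin": 0}, {"hand": -0.75, "slide": [11, 0, 0], "spin": 0}, {"hand": -0.75, "slide": [5, 0, 0], "spin": 0}, {"hand": -0.75, "slide": [0, 0, 0], "spin": 0}]}}

```text
time: 8.2
tool_pos: [0.6058, 0.1305, 0.0806]
tool_rot: [0.486, 1.54, -0.311]
contact_force: [0.6, -0.0, -0.3]
opening: 0.0114
```

```bash
python3 -c "
from h import *
where(); print(goto(142,69,83))
"
```

```text
t 8.2 tray [20.  65.5] z 80.6 F [ 0.6 -0.  -0.3] open 0.011 spin to +y -0.002 q6 -0.67 toolx [ 0.029 -0.009 -1.   ] tooly.tray [0.002 1.   ]
[  0.9   3.7 122. ]
```

{"name": "send_rows", "arguments": {"motion": [{"hand": -0.75, "slide": [-1.5, 2.5, 0], "spin": 0}, {"hand": -0.75, "slide": [0, 0, 8], "spin": 0}, {"hand": -0.75, "slide": [0.2, 0, 12], "spin": 0}, {"hand": -0.75, "slide": [0.3, 0, 12], "spin": 0}, {"hand": -0.75, "slide": [0.3, 0, 12], "spin": 0}, {"hand": -0.75, "slide": [0.3, 0, 12], "spin": 0}]}}

```text
time: 8.8
tool_pos: [0.6496, 0.0894, 0.0838]
tool_rot: [0.495, 1.539, -0.302]
contact_force: [-1.1, -0.3, -0.9]
opening: 0.0112
```

```bash
python3 -c "
from h import *
where(); print(goto(142,69,83))
from cell import vision
p=vision.read_camera('scene'); blobs(p)
"
```

```text
t 8.8 tray [80.1 68. ] z 83.8 F [-1.1 -0.3 -0.9] open 0.011 spin to +y -0.001 q6 -0.74 toolx [ 0.03  -0.009 -1.   ] tooly.tray [0.001 1.   ]
[ 2.5  1.  61.9]
blob n 410 mid [-113.6  -54.9] min [-124.  -75.] max [-103.  -35.] zmax 0.143
blob n 180 mid [  0.4 -31.5] min [-16. -46.] max [ 17. -17.] zmax 0.102
blob n 460 mid [96.  68.6] min [71. 45.] max [121.  92.] zmax 0.135
```

{"name": "send_rows", "arguments": {"motion": [{"hand": -0.75, "slide": [0.5, 0, 10], "spin": 0}, {"hand": -0.75, "slide": [0.4, 0, 12], "spin": 0}, {"hand": -0.75, "slide": [0.4, 0, 12], "spin": 0}, {"hand": -0.75, "slide": [0.4, 0, 12], "spin": 0}, {"hand": -0.75, "slide": [0.3, 0, 10], "spin": 0}, {"hand": -0.75, "slide": [0, 0, 4], "spin": 0}, {"hand": -0.75, "slide": [0, 0, 0], "spin": 0}]}}

```text
time: 9.55
tool_pos: [0.6974, 0.0393, 0.0832]
tool_rot: [0.487, 1.538, -0.312]
contact_force: [-0.3, 1.1, -0.2]
opening: 0.0112
```

```bash
python3 -c "
from h import *
where(); print(goto(-28,24,110))
from cell import vision
p=vision.read_camera('scene'); blobs(p); cv2.imwrite('pics/s5.png',p['pixels'])
"
```

```text
t 9.55 tray [149.3  67.1] z 83.2 F [-0.3  1.1 -0.2] open 0.011 spin to +y -0.004 q6 -0.82 toolx [ 0.032 -0.01  -0.999] tooly.tray [0.004 1.   ]
[ -32.7  -43.3 -176.3]
blob n 412 mid [-113.4  -54.6] min [-124.  -75.] max [-103.  -34.] zmax 0.144
blob n 183 mid [ 4.3 23.4] min [-13.   7.] max [21. 40.] zmax 0.1
blob n 185 mid [ -1.2 -31.5] min [-19. -47.] max [ 16. -16.] zmax 0.1
blob n 135 mid [152.6  81.4] min [145.  72.] max [160.  90.] zmax 0.13
blob n 69 mid [156.1  52.6] min [152.  44.] max [160.  61.] zmax 0.116
```

View pics/s5.png

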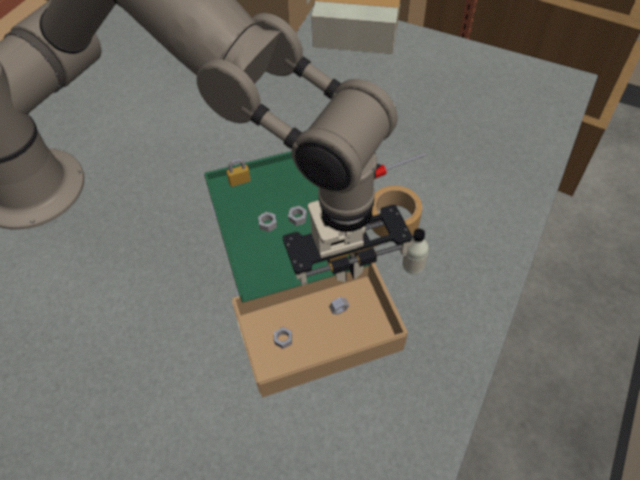

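{"name": "send_rows", "arguments": {"motion": [{"hand": -0.75, "slide": [-15, 0, -5], "spin": 0}, {"hand": -0.75, "slide": [-15, -6, -20], "spin": 0}, {"hand": -0.75, "slide": [-5, -8, -30], "spin": 0}, {"hand": -0.75, "slide": [-1, -8, -30], "spin": 0}, {"hand": -0.75, "slide": [0, -8, -30], "spin": 0}, {"hand": -0.75, "slide": [0, -8, -30], "spin": 0}, {"hand": -0.75, "slide": [0, -4, -15], "spin": 0}, {"hand": -0.75, "slide": [0, 0, 0], "spin": 0}]}}

```text
time: 10.4
tool_pos: [0.5465, 0.1326, 0.1232]
tool_rot: [0.581, 1.532, -0.214]
contact_force: [0.2, -0.8, -0.5]
opening: 0.0109
```

```bash
python3 -c "
from h import *
where(); print(goto(-29,24.5,84))
"
```

```text
t 10.4 tray [-22.9  24.6] z 123.2 F [ 0.2 -0.8 -0.5] open 0.011 spin to +y -0.0 q6 -0.66 toolx [ 0.038 -0.008 -0.999] tooly.tray [-0.  1.]
[39.  -0.9 -7.4]
```

{"name": "send_rows", "arguments": {"motion": [{"hand": -0.75, "slide": [8, 0, -8], "spin": 0}, {"hand": -0.75, "slide": [11, 0, 0], "spin": 0}, {"hand": -0.75, "slide": [10, 0, 0], "spin": 0}, {"hand": -0.75, "slide": [6, 0, 0], "spin": 0}, {"hand": -0.75, "slide": [0, 0, 0], "spin": 0}]}}

```text
time: 10.9
tool_pos: [0.5442, 0.1379, 0.086]
tool_rot: [0.595, 1.529, -0.2]
contact_force: [-2.1, -0.7, -0.2]
opening: 0.0114
```

```bash
python3 -c "
from h import *
where(); print(goto(142,24.5,83))
"
```

```text
t 10.9 tray [-28.3  26.7] z 86.0 F [-2.1 -0.7 -0.2] open 0.011 spin to +y -0.0 q6 -0.65 toolx [ 0.041 -0.008 -0.999] tooly.tray [-0.  1.]
[  8.8  -2.3 170.1]
```

{"name": "send_rows", "arguments": {"motion": [{"hand": -0.75, "slide": [2, -2.5, 0], "spin": 0}, {"hand": -0.75, "slide": [0.4, 0, 8], "spin": 0}, {"hand": -0.75, "slide": [0.4, 0, 12], "spin": 0}, {"hand": -0.75, "slide": [0.4, 0, 12], "spin": 0}, {"hand": -0.75, "slide": [0.4, 0, 12], "spin": 0}, {"hand": -0.75, "slide": [0.4, 0, 12], "spin": 0}, {"hand": -0.75, "slide": [0.4, 0, 12], "spin": 0}]}}

```text
time: 11.6
tool_pos: [0.5948, 0.0825, 0.0838]
tool_rot: [0.594, 1.528, -0.202]
contact_force: [0.4, -0.3, -1.1]
opening: 0.0116
```

```bash
python3 -c "
from h import *
where(); print(goto(142,24.5,83))
from cell import vision
p=vision.read_camera('scene'); blobs(p)
"
```

```text
t 11.6 tray [46.6 24. ] z 83.8 F [ 0.4 -0.3 -1.1] open 0.012 spin to +y -0.001 q6 -0.75 toolx [ 0.041 -0.008 -0.999] tooly.tray [0.001 1.   ]
[ 4.2  0.5 95.3]
blob n 412 mid [-115.6  -54.7] min [-126.  -75.] max [-105.  -34.] zmax 0.143
blob n 42 mid [  8.8 -28. ] min [  3. -39.] max [ 15. -17.] zmax 0.099
blob n 456 mid [62.3 23.9] min [37.  0.] max [88. 48.] zmax 0.138
```

{"name": "send_rows", "arguments": {"motion": [{"hand": -0.75, "slide": [0.5, 0, 12], "spin": 0}, {"hand": -0.75, "slide": [0.4, 0, 12], "spin": 0}, {"hand": -0.75, "slide": [0.4, 0, 12], "spin": 0}, {"hand": -0.75, "slide": [0.4, 0, 12], "spin": 0}, {"hand": -0.75, "slide": [0.4, 0, 12], "spin": 0}, {"hand": -0.75, "slide": [0.4, 0, 12], "spin": 0}, {"hand": -0.75, "slide": [0.4, 0, 12], "spin": 0}, {"hand": -0.75, "slide": [0.2, 0, 6], "spin": 0}]}}

```text
time: 12.45
tool_pos: [0.6647, 0.0106, 0.084]
tool_rot: [0.586, 1.527, -0.211]
contact_force: [0.6, 0.4, -0.5]
opening: 0.0115
```

{"name": "send_rows", "arguments": {"motion": [{"hand": -0.75, "slide": [0, 0, 0], "spin": 0}, {"hand": -0.75, "slide": [0, 0, 0], "spin": 0}]}}

```text
time: 12.65
tool_pos: [0.6652, 0.0097, 0.0836]
tool_rot: [0.586, 1.527, -0.213]
contact_force: [0.6, 0.3, -0.1]
opening: 0.0114
```

```bash
python3 -c "
from h import *
where(); print(goto(-34,-31,110))
from cell import vision
p=vision.read_camera('scene'); blobs(p); cv2.imwrite('pics/s6.png',p['pixels'])
"
```

```text
t 12.65 tray [147.9  23.3] z 83.6 F [ 0.6  0.3 -0.1] open 0.011 spin to +y -0.004 q6 -0.87 toolx [ 0.043 -0.009 -0.999] tooly.tray [0.003 1.   ]
[ -34.4  -54.2 -180.7]
blob n 415 mid [-114.1  -54.7] min [-125.  -75.] max [-103.  -35.] zmax 0.143
blob n 187 mid [ -1.2 -31.2] min [-19. -47.] max [ 16. -16.] zmax 0.1
blob n 135 mid [149.8  37. ] min [140.  29.] max [160.  45.] zmax 0.133
blob n 84 mid [155.2   9.3] min [151.   0.] max [160.  18.] zmax 0.117
```

View pics/s6.png

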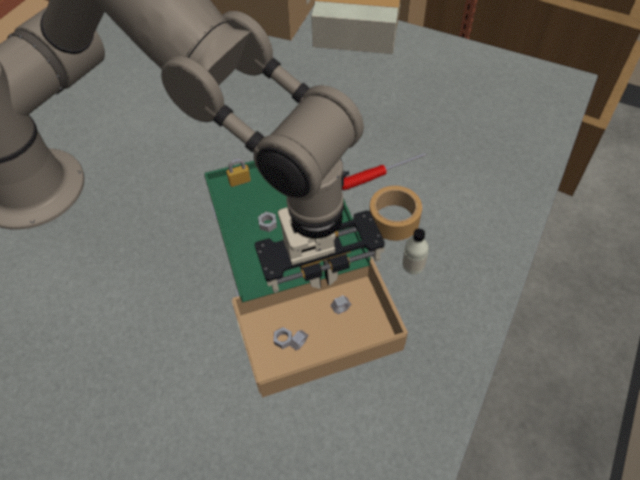

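Three nuts are in the carton (px (283,337), (300,340), (340,304)). The last one is at tray (0,-31).

{"name": "send_rows", "arguments": {"motion": [{"hand": -0.75, "slide": [-12, 0, -5], "spin": 0}, {"hand": -0.75, "slide": [-14, -6, -20], "spin": 0}, {"hand": -0.75, "slide": [-4, -10, -30], "spin": 0}, {"hand": -0.75, "slide": [-1, -10, -30], "spin": 0}, {"hand": -0.75, "slide": [0, -10, -30], "spin": 0}, {"hand": -0.75, "slide": [0, -10, -30], "spin": 0}, {"hand": -0.75, "slide": [0, -6, -18], "spin": 0}, {"hand": -0.75, "slide": [0, 0, 0], "spin": 0}]}}

```text
time: 13.5
tool_pos: [0.5045, 0.0972, 0.1146]
tool_rot: [0.63, 1.522, -0.165]
contact_force: [0.7, 0.1, 0.7]
opening: 0.0116
```

```bash
python3 -c "
from h import *
where(); print(goto(-34,-31,84))
"
```

```text
t 13.5 tray [-27.  -30.2] z 114.6 F [0.7 0.1 0.7] open 0.012 spin to +y 0.0 q6 -0.72 toolx [ 0.048 -0.008 -0.999] tooly.tray [-0.001  1.   ]
[30.3 -1.6 -8.2]
```

{"name": "send_rows", "arguments": {"motion": [{"hand": -0.75, "slide": [5, -2, -8], "spin": 0}, {"hand": -0.75, "slide": [9, 0, 0], "spin": 0}, {"hand": -0.75, "slide": [9, 0, 0], "spin": 0}, {"hand": -0.75, "slide": [4, 0, 0], "spin": 0}, {"hand": -0.75, "slide": [0, 0, 0], "spin": 0}]}}

```text
time: 14.0
tool_pos: [0.5008, 0.1014, 0.0862]
tool_rot: [0.642, 1.518, -0.153]
contact_force: [0.3, 0.2, -0.0]
opening: 0.0119
```

```bash
python3 -c "
from h import *
where(); print(goto(142,-30.5,83))
"
```

```text
t 14.0 tray [-32.6 -29.9] z 86.2 F [ 0.3  0.2 -0. ] open 0.012 spin to +y 0.0 q6 -0.71 toolx [ 0.052 -0.008 -0.999] tooly.tray [-0.002  1.   ]
[ 10.5  -1.  174.3]
```

{"name": "send_rows", "arguments": {"motion": [{"hand": -0.75, "slide": [2, -1, 0], "spin": 0}, {"hand": -0.75, "slide": [0.5, 0, 8], "spin": 0}, {"hand": -0.75, "slide": [0.5, 0, 12], "spin": 0}, {"hand": -0.75, "slide": [0.5, 0, 12], "spin": 0}, {"hand": -0.75, "slide": [0.5, 0, 12], "spin": 0}, {"hand": -0.75, "slide": [0.5, 0, 12], "spin": 0}, {"hand": -0.75, "slide": [0.5, 0, 12], "spin": 0}]}}

```text
time: 14.7
tool_pos: [0.5525, 0.0473, 0.0837]
tool_rot: [0.639, 1.518, -0.156]
contact_force: [-0.1, -0.1, -1.1]
opening: 0.0113
```

```bash
python3 -c "
from h import *
where(); print(goto(142,-30.5,83))
from cell import vision
p=vision.read_camera('scene'); blobs(p)
"
```

```text
t 14.7 tray [ 42.2 -30.8] z 83.7 F [-0.1 -0.1 -1.1] open 0.011 spin to +y -0.001 q6 -0.82 toolx [ 0.052 -0.008 -0.999] tooly.tray [-0.001  1.   ]
[ 5.   0.2 99.7]
blob n 452 mid [ 58.  -31.2] min [ 33. -55.] max [83. -8.] zmax 0.137
```

{"name": "send_rows", "arguments": {"motion": [{"hand": -0.75, "slide": [0.6, 0, 12], "spin": 0}, {"hand": -0.75, "slide": [0.5, 0, 12], "spin": 0}, {"hand": -0.75, "slide": [0.5, 0, 12], "spin": 0}, {"hand": -0.75, "slide": [0.5, 0, 12], "spin": 0}, {"hand": -0.75, "slide": [0.5, 0, 12], "spin": 0}, {"hand": -0.75, "slide": [0.5, 0, 12], "spin": 0}, {"hand": -0.75, "slide": [0.5, 0, 12], "spin": 0}, {"hand": -0.75, "slide": [0.3, 0, 10], "spin": 0}]}}

```text
time: 15.55
tool_pos: [0.6253, -0.0271, 0.084]
tool_rot: [0.632, 1.516, -0.164]
contact_force: [-0.1, 0.5, 1.3]
opening: 0.0114
```

{"name": "send_rows", "arguments": {"motion": [{"hand": -0.75, "slide": [0, 0, 0], "spin": 0}, {"hand": -0.75, "slide": [-10, 0, 0], "spin": 0}, {"hand": -0.75, "slide": [-25, 0, -5], "spin": 0}, {"hand": -0.75, "slide": [-35, 0, -20], "spin": 0}, {"hand": -0.75, "slide": [-35, 0, -30], "spin": 0}, {"hand": -0.75, "slide": [-10, 0, -30], "spin": 0}, {"hand": -0.75, "slide": [0, 0, -30], "spin": 0}, {"hand": -0.75, "slide": [0, 0, 0], "spin": 0}]}}

```text
time: 16.35
tool_pos: [0.5354, 0.0589, 0.2019]
tool_rot: [0.665, 1.515, -0.132]
contact_force: [-0.1, 1.0, -0.0]
opening: 0.0114
```

```bash
python3 -c "
from h import *
where()
from cell import vision
p=vision.read_camera('scene'); blobs(p); cv2.imwrite('pics/s7.png',p['pixels'])
p=vision.read_camera('top'); blobs(p); cv2.imwrite('pics/t7.png',p['pixels'])
"
```

```text
t 16.35 tray [ 21.9 -34.9] z 201.9 F [-0.1  1.  -0. ] open 0.011 spin to +y -0.002 q6 -0.8 toolx [ 0.056 -0.007 -0.998] tooly.tray [0.001 0.999]
blob n 64 mid [-110.5  -66.3] min [-116.  -75.] max [-105.  -58.] zmax 0.108
```

View pics/s7.png

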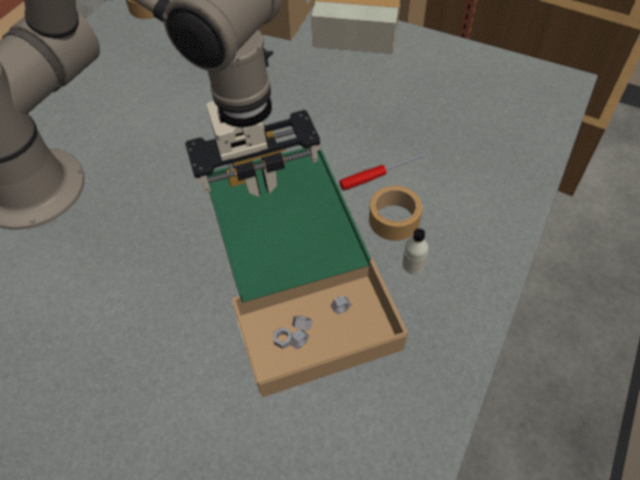

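View pics/t7.png

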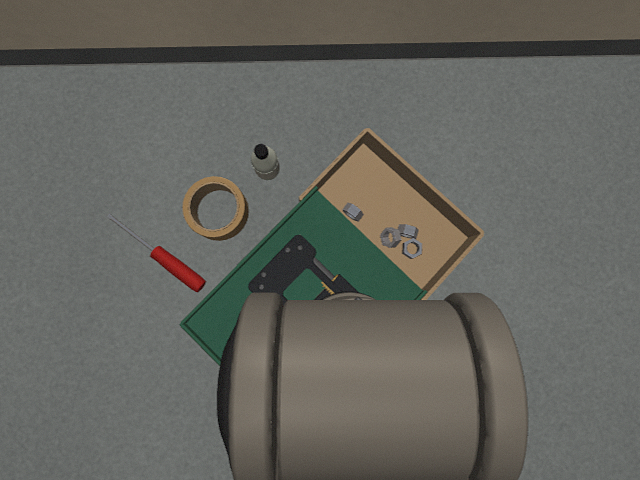

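```bash
python3 -c "
from cell import job
print(job.hand_in())"
```

```text
the job is handed in; nothing more can be done
None
```

All four nuts are in the carton, and I handed the job in at about 16.5 s of the 58 s allowed. I swept them one at a time over the open end with the fingers nearly shut (about 11 mm apart). One nut sat too close in front of another to get the finger behind it, so I first pushed it about 35 mm sideways. No nut was ever gripped or lifted.

- **Nuts:** the last scene and top pictures both show four nuts in the carton. The scene picture shows the tray floor bare apart from the padlock, which the arm partly hides.
- **Carton and bench things:** the carton, tape, screwdriver and oil bottle look unmoved against the first pictures.
- **Padlock:** the part still visible at the end was where it stood at the start. Its last clear view, before the fourth nut was swept, also matched the start position to within about 2 mm.
- **Forces:** the force readings I took stayed below about 3 N. The arm was clear of everything at hand-in.
- **Disagreement:** the tool slowly tilted by about 3° over the moves, and the moves allow no correction for that. I adjusted the finger height to suit and it did no harm.

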